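# Snap a pull knob into a box lid and tug-test it

### The arm

A 7-joint arm with a two-finger parallel gripper is mounted at the origin on the work surface. World frame = base frame: x ahead of the robot, y to its left, z up, the work surface at z = 0. Lengths are in mm, angles in degrees, forces in N, time in s.
With the tool pointing down it reaches from about 400 to 750 mm from the base axis. Payload 19.5 kg.
Tool frame: the origin (TCP) lies on the centre line of the jaws, within the pads' length; the fingertips stand 14 mm ahead of it and the grasp point (between the pads) lies 5 mm behind it; z points along the fingers, y is the line along which they close (so a half turn about z gives the same grasp; the last joint's range is limited). The gripper opens to 85 mm and grips with 20 to 120 N. Pads are 22 mm wide; open, the fingers measure 114 mm over their backs; the gripper's body (76 mm by 85 mm) begins 54 mm behind the grasp point. The pads swing forward as they close: fully open they stand 13 mm farther back than shut.
Start: joints at [63.616, 40.479, -1.581, 85.061, 1.261, 54.483, -4.326], TCP at [233.823, -525.284, 245.268] pointing down, gripper open.
Joint ranges: [-155.06, 155.06], [-18.47, 123.98], [-90, 86.84], [0, 140.48], [-83.41, 263.41], [0, 116], [-161.91, 161.91]. Speed limits (degrees/s): [108.29, 108.29, 147.25, 147.25, 172.46, 172.46, 172.46].

### API

Orientations are given as a 3x3 rotation matrix whose columns are the frame's x, y, z axes.
In Python, from rig import get_obs, capture, camera_model, sign_off gives the robot as it stands. The module is installed in compiled form; this text tells all that it offers.
- The arm moves only by the shell command python3 -m handwheel 'ROWS' [FORCE]. ROWS is JSON, a list that holds one entry, the list of rows, each a list of 7 numbers: the shift along the tool's x, y, z in cm, then the turn, a rotation vector about the tool's x, y, z in degrees, then the closure, from 0 (fully open) to 1 (shut). In form: [[[x, y, z, rx, ry, rz, gripper], ...]]. A call has 1 to 20 rows; each row is the pose to reach, as a shift and turn from the pose commanded when the call began, along the tool's axes at that moment; what a row does not reach only later rows make up. A row lasts 1/10 s, in which the tool goes at most 50 mm and 8.59 degrees, less where a joint would pass 70% of its speed; a pose out of reach is approached as far as the arm can. A call with a gripper value outside its range is refused whole. The fingers move at their own pace and stop on an object; FORCE is the grip in N (left out, the last holds). Time passes only in rows, so rows that repeat a pose let the fingers close. It gives the time, the measured TCP pose, the force, the opening and the grip force at its end, in the units of the state.
- get_obs(): the state, without advancing time (a new reading comes with each control period).
- capture(name): name is "scene" or "top" or "wrist"; returns the picture (384x512x3 uint8, red, green, blue); there is no depth.
- camera_model(name): a dict with "mtx" (3x3 intrinsics, pixels), "k1" (the pictures are not rectified: a ray, as slopes to the right and down, at radius r is drawn at 1 + k1 r^2 times it, then the intrinsics apply), "R" (3x3) and "t" (3): a world point X has camera coordinates R X + t; the wrist camera has in their place "tool_from_camera" (4x4, takes a point from camera to tool coordinates, whose origin is the TCP and whose axes are the flange's). Camera axes: x right, y down, z forward; pixel columns grow to the right and rows downward; lengths in mm; the calibration is good to about 2 mm. A picture is of the moment at which its call begins: read the wrist's pose just before it. camera_model takes no time and is no camera call.
- sign_off(): hands the job in; it is judged then, once.
The state is a dict: "clock": time; "joint_pos": joint angles; "joint_vel": joint speeds; "tau": joint torques, N m; "eef_pos": TCP position; "orientation": TCP orientation; "wrist_force": force on the tool from outside, world axes, zero at the start; "moment": the same for the moment, N m; "opening": opening from 0.0 (shut) to 1.0 (fully open); "gripper_force": force on a finger pad.
Only numpy, scipy, OpenCV 4.12 (cv2) and the standard library are available. Lean on these libraries where they do the work, as an engineer would, in place of code of your own. Each camera call takes 0.05 s, during which the arm holds its last target. There are 200 camera calls.

### The job

Take the flat-topped cylindrical pull knob out of the stock block and press its barbed stem into the hole in the lid of the wooden box until it snaps home with its flange flush on the lid, pressing with no more than about 30 N. Then prove that it is held: without letting it out, pull it straight up with a steady 10 N or so for about a second, never more than 18 N. Finally let it back down flush on the lid, let go and back away, leaving the other things where they are.

Things in the scene. Friction and masses are not known exactly. Their poses are not given: they have to be found in the camera images.
- knob: pull knob, 50 g, upright in one of the stock block's holes, 2 mm slack round its stem: a plain dark-wood flat-topped cylinder 28 mm in diameter on a flange 36 mm in diameter and 5 mm thick, with a brass stem below. Origin: centre of the flange's underside, which rests on the block; z points up. The straight grip part runs from z = +5 to +41 mm (the top)
- ballknob: another knob with a ball-shaped head (30 mm ball, top 43 mm above its flange) in the other hole of the stock block; origin: centre of its flange's underside. Leave it alone
- stock: the stock block, light wood, fixed, 160 x 60 x 45 mm (x, y, z); origin: centre of its underside. Its two holes, 18 mm in diameter, are in its top at x = -42 and +42 mm, y = 0
- box: the decorated wooden box, fixed, closed and hollow, 200 x 150 x 90 mm (x, y, z), lid 9 mm thick; origin: centre of its underside. A spring clip hidden under the lid catches the barb: its jaws spread with about 3 to 10 N of pressing and snap shut behind the barb in the last 2 to 9 mm before the flange meets the rigid lid
- lid_hole (a point): centre of the hole's mouth, on the lid's top, 90 mm above the bench; z up. Hole 15.6 mm in diameter, chamfered 1.5 mm. Once caught, the knob lifts freely by a slack of 2 to 9 mm that differs each time and cannot be seen; then the clip pulls back, giving about 0.15 mm per newton, and holds beyond 20 N. Lowered, it goes back flush with almost no force
- glue: white glue bottle, 52 mm in diameter, 130 mm tall, loose; origin: centre of its underside
- tape: empty cardboard tape core standing flat, 100 mm in diameter, 45 mm tall, loose; origin: centre of its underside
- donebox: finished box, 160 x 130 x 70 mm, loose; origin: centre of its underside
- stem_tip (a point): lower tip of the knob's stem, 42 mm below the knob's origin. The round stem, heights from the knob's origin: 14 mm thick down to -12 mm, a 7 mm neck from -14 to -28 mm, then a barb, 14 mm thick at -28 to -30 mm with a square shoulder on top, tapering to 6 mm at the tip
Mind the look-alikes: they are no part of the job. What is shaped like the knob but orange or red is not meant.

How it is judged (in metres and radians):
On the way, in this order (a step that is already met when the one before it is completed fails the run):
1. the knob is pressed home: its flange within 1.2 mm of the lid over the hole (z of knob in the frame of lid_hole between -0.004 and 0.0012 m and horizontal distance between knob and lid_hole below 0.004 m and angle between knob's own z axis and vertical below 0.1 rad), for 0.1 s.
2. the caught knob is pulled up against the clip with 7 to 20 N for half a second (z of knob in the frame of lid_hole between 0.0015 and 0.014 m and angle between knob's own z axis and vertical below 0.15 rad and contact force between knob and box between 7 and 20 N), for 0.5 s.
At the end, for the whole second after the job is handed in: the knob stands in the lid's hole, flange within 1.5 mm of the lid, upright within 0.1 rad and centred within 4 mm, released and at rest, after it was pressed home and tugged (z of knob in the frame of lid_hole between -0.004 and 0.0015 m and horizontal distance between knob and lid_hole below 0.004 m and angle between knob's own z axis and vertical below 0.1 rad and linear speed of knob below 0.02 m/s and contact force between the fingers and knob below 0.1 N); the robot touches nothing.
It fails at once if the knob is pressed or wedged against the box with more than 45 N in all (contact force between knob and box above 45 N).
It fails at once if the caught knob is pulled with more than 20 N (flange 1.5 to 14 mm above the lid) (contact force between knob and box above 20 N and z of knob in the frame of lid_hole between 0.0015 and 0.014 m and horizontal distance between knob and lid_hole below 0.006 m).
It fails at once if another thing is disturbed (moved by more than 20 mm) (distance of any of ballknob, glue, tape, donebox from where it was at the start of the episode above 0.02 m).
It also fails if it takes over 61 s, if anything falls off the work surface, if the arm or the gripper's body presses on something with over 40 N, if the wrist force passes 120 N, or if a joint passes its speed limit or range.

## Working session

There is one attempt and no reset: what is moved stays moved. The work goes in short steps, Python scripts to look and compute and a shell command to move; the robot and the scene stay as the last step left them, time stands still between calls to the robot, and variables do not carry over. Pictures are saved under pics/ and viewed, at most 10 in all, crops included, and the job is handed in when it is done.

```bash
mkdir -p pics; python3 - <<'E'
from rig import *
import cv2,numpy as np
o=get_obs();print(o)
a=capture("scene");b=capture("top")
for n,i in(("scene",a),("top",b)):cv2.imwrite(f"pics/{n}0.png",i[:,:,::-1])
for n in("scene","top","wrist"):print(n,camera_model(n))
E
```

```text
{'clock': 0.0, 'joint_pos': array([63.61513828, 40.51357136, -1.58199815, 85.0821562 ,  1.26108695,
       54.48318901, -4.32536669]), 'joint_vel': array([-0.11608675,  0.02302571, -0.03264522,  0.02721836,  0.05839393,
       -0.04984454,  0.08049073]), 'tau': array([ 1.56253013e-04, -8.83224821e+01,  1.23483874e+00, -2.36167181e+01,
        1.69083942e-02,  6.59166748e-03,  4.14248211e-05]), 'eef_pos': array([ 233.73237939, -525.09241795,  244.84028378]), 'orientation': array([[ 9.13572836e-01,  4.06674863e-01, -4.78869898e-04],
       [ 4.06675143e-01, -9.13572330e-01,  9.61956738e-04],
       [-4.62786636e-05, -1.07356203e-03, -9.99999423e-01]]), 'wrist_force': array([1.09568607, 0.06303298, 0.6823603 ]), 'moment': array([-0.03067932,  0.00033295,  0.07063732]), 'gripper_force': 0.0, 'opening': 0.9969457778497254}
scene {'mtx': array([[421.15207948,   0.        , 248.38917359],
       [  0.        , 421.15207948, 185.23169768],
       [  0.        ,   0.        ,   1.        ]]), 'k1': 0.0242213260363581, 'R': array([[-0.33682407,  0.94156033, -0.00370119],
       [ 0.7872794 ,  
[... 398 characters left out ...]
9076,  0.01666519, -0.06273996],
       [ 0.06290983,  0.00987162, -0.99797039]]), 't': array([  23.54898321,  633.29968942, 1495.7554908 ])}
wrist {'mtx': array([[343.00493491,   0.        , 257.97150319],
       [  0.        , 343.00493491, 188.58050424],
       [  0.        ,   0.        ,   1.        ]]), 'k1': -0.03282297354701656, 'tool_from_camera': array([[ 6.81086920e-04, -9.47063982e-01, -3.21044156e-01,
         8.31189394e+01],
       [ 9.99999726e-01,  7.37638354e-04, -5.45220437e-05,
        -1.49710452e+00],
       [ 2.88450346e-04, -3.21044031e-01,  9.47064225e-01,
        -1.29427959e+02],
       [ 0.00000000e+00,  0.00000000e+00,  0.00000000e+00,
         1.00000000e+00]])}
```

View pics/top0.png

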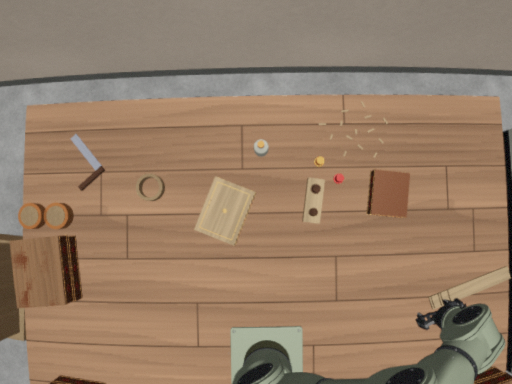

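View pics/scene0.png

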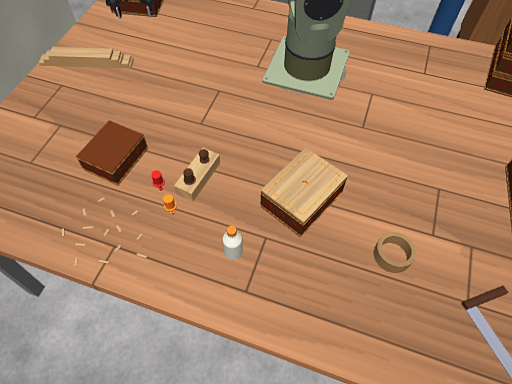

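The top view shows the stock at about (315,200) with knobs at (316,188) and (313,211), and the box at about (224,210). In the scene view the knobs are at (188,176) and (204,157), and the lid hole at about (305,183). I can't yet tell which knob is which, so I'll zoom.

```bash
cat > h.py <<'E'
from rig import *
import numpy as np,cv2
def ray(name,uv,obs=None):
    c=camera_model(name);d=np.array([c["k1"],0,0,0,0.])
    # r*(1+k1 r^2) = opencv model
    p=cv2.undistortPoints(np.array([[uv]],float),c["mtx"],d).ravel()
    v=np.array([*p,1.])
    if name=="wrist":
        T=c["tool_from_camera"];R=obs["orientation"]
        return R@T[:3,3]+obs["eef_pos"],R@T[:3,:3]@v
    return -c["R"].T@c["t"],c["R"].T@v
def atz(name,uv,z,obs=None):
    o,v=ray(name,uv,obs);return o+v*(z-o[2])/v[2]
def proj(name,X,obs=None):
    c=camera_model(name);X=np.atleast_2d(np.asarray(X,float))
    if name=="wrist":
        T=c["tool_from_camera"];P=((X-obs["eef_pos"])@obs["orientation"]-T[:3,3])@T[:3,:3]
    else: P=X@c["R"].T+c["t"]
    q,_=cv2.projectPoints(P,np.zeros(3),np.zeros(3),c["mtx"],np.array([c["k1"],0,0,0,0.]))
    return q[:,0]
E
python3 - <<'E'
from h import *
s=cv2.imread("pics/scene0.png");t=cv2.imread("pics/top0.png")
a=cv2.resize(s[140:240,160:260],(400,400),interpolation=2)
b=cv2.resize(t[160:260,260:360],(400,400),interpolation=2)
cv2.imwrite("pics/z.png",np.hstack([a,b]))
for p in((316,188),(313,211)):print("knob",atz("top",p,86))
for p in((188,172),(204,153)):print("sknob",atz("scene",p,86))
print("hole",atz("top",(224,211),90),atz("scene",(305,183),90))
for p in((261,147),):print("glue",atz("top",p,130))
E
```

```text
knob [ 632.35350243 -183.50024788   86.        ]
knob [ 552.31690391 -171.13086765   86.        ]
sknob [ 634.80135615 -182.68521419   86.        ]
sknob [ 556.72735877 -166.44457253   86.        ]
hole [557.36775669 138.34967235  90.        ] [562.54158007 141.24846753  90.        ]
glue [772.6212715   5.9670616 130.       ]
```

View pics/z.png

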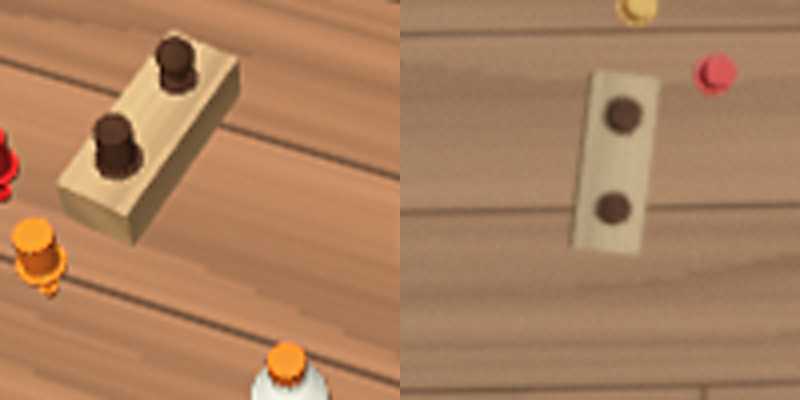

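The cylinder is the knob at about (634,-183). The ball knob is the other one, nearer the robot. I'll move over the knob and look with the wrist camera.

```bash
python3 -m handwheel '[[[4,-1.2,0,0,0,3,0],[8,-2.4,0,0,0,6,0],[12,-3.6,0,0,0,9,0],[16,-4.8,0,0,0,12,0],[20,-6,0,0,0,15,0],[24,-7.2,0,0,0,18,0],[28,-8.4,0,0,0,21,0],[32,-9.6,0,0,0,24,0],[36,-10.8,0,0,0,27,0],[40,-12,0,0,0,30,0],[44,-13.2,0,0,0,33,0],[48,-14.4,0,0,0,34,0],[50.3,-15,0,0,0,34,0],[50.3,-15,0,0,0,34,0],[50.3,-15,0,0,0,34,0],[50.3,-15,0,0,0,34,0],[50.3,-15,0,0,0,34,0]]]'
python3 - <<'E'
from h import *
import pickle
o=get_obs();i=capture("wrist");cv2.imwrite("pics/w1.png",i[:,:,::-1]);pickle.dump(o,open("o1.pkl","wb"))
print(o["clock"],o["eef_pos"],o["orientation"])
E
```

```text
clock: 1.8
eef_pos: [631.8, -184.6, 245.5]
orientation: [[0.985, -0.175, -0.0], [-0.175, -0.985, -0.0], [-0.0, 0.0, -1.0]]
wrist_force: [0.7, -0.8, 0.6]
opening: 1.0
gripper_force: 0.0
1.8 [ 631.8212613  -184.57957885  245.50430927] [[ 9.84575257e-01 -1.74961580e-01 -9.65886645e-05]
 [-1.74961590e-01 -9.84575254e-01 -1.01644219e-04]
 [-7.73149758e-05  1.16975689e-04 -9.99999990e-01]]
```

View pics/w1.png

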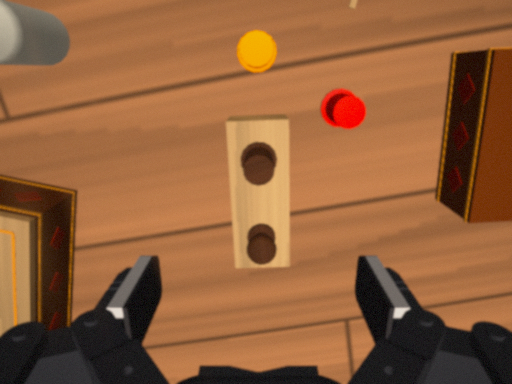

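The cylinder is at about (259,162), the ball knob at about (261,243), and the stock block spans columns 227–290. I'll fit the knob's silhouette.

```bash
cat >> h.py <<'E'
from scipy.optimize import minimize
def silh(xy,cam,o,parts,S=4):
    a=np.linspace(0,2*np.pi,60);m=np.zeros((384*S,512*S),np.uint8)
    for r,z0,z1 in parts:
        P=np.vstack([np.c_[xy[0]+r*np.cos(a),xy[1]+r*np.sin(a),0*a+z] for z in(z0,z1)])
        h=cv2.convexHull((((proj(cam,P,o)+.5)*S)).astype(np.float32)).astype(np.int32)
        cv2.fillConvexPoly(m,h,255)
    return cv2.resize(m,(512,384),interpolation=cv2.INTER_AREA)/255.
def fit(xy,mask,cam,o,parts):
    f=lambda p:np.abs(silh(p,cam,o,parts)-mask).sum()
    r=minimize(f,xy,method="Nelder-Mead",options=dict(initial_simplex=np.array(xy)+[[0,0],[5,0],[0,5]],xatol=.05,fatol=.05))
    return r.x,r.fun,mask.sum()
E
python3 - <<'E'
from h import *
import pickle
o=pickle.load(open("o1.pkl","rb"));i=cv2.imread("pics/w1.png");g=i.max(2)
print(g[162,259],g[120:210,259][::4],g[200,235:290:8])
m=np.zeros(g.shape);s=np.s_[130:200,235:285];m[s]=(g[s]<115)
print(fit(np.array([634.,-183]),m,"wrist",o,[(18,45,50),(14,50,86)]))
m2=np.zeros(g.shape);s=np.s_[205:272,238:285];m2[s]=(g[s]<115);print(fit(np.array([554.,-170]),m2,"wrist",o,[(18,45,50),(13,60,86)]))
# stock corners, top z45
c=[atz("wrist",p,45,o) for p in((227,117),(289,116),(290,266),(237,268))];print(np.round(c,1))
E
```

```text
84 [191 222 221 220 221 218  84  59  59  86  87  89  90  91  98  98 121 222
 223 224 224 221 222] [215 209 214 224 222 230 226]
(array([ 634.13951987, -183.89531004]), np.float64(197.45882352941175), np.float64(1109.0))
(array([ 545.93727195, -170.88506579]), np.float64(357.59215686274507), np.float64(909.0))
[[ 678.7 -161.4   45. ]
 [ 669.3 -219.6   45. ]
 [ 507.9 -196.9   45. ]
 [ 515.6 -138.9   45. ]]
```

```bash
python3 - <<'E'
from h import *
import pickle
o=pickle.load(open("o1.pkl","rb"));i=cv2.imread("pics/w1.png");g=i.max(2)
m=np.zeros(g.shape);s=np.s_[130:200,235:285];m[s]=(g[s]<150)
ys,xs=np.where(m>0);print(xs.min(),xs.max(),ys.min(),ys.max())
p=silh((634.1,-183.9),"wrist",o,[(18,45,50),(14,50,86)])
ys,xs=np.where(p>.5);print(xs.min(),xs.max(),ys.min(),ys.max())
v=cv2.resize(i[125:280,220:300],None,fx=3.7,fy=3.7,interpolation=2)
q=i.copy().astype(float);q[...,2]=np.where(p>.5,255,q[...,2]);v2=cv2.resize(q[125:280,220:300].astype(np.uint8),None,fx=3.7,fy=3.7)
cv2.imwrite("pics/z2.png",np.hstack([v,v2]))
E
```

```text
241 276 142 184
240 277 140 184
```

View pics/z2.png

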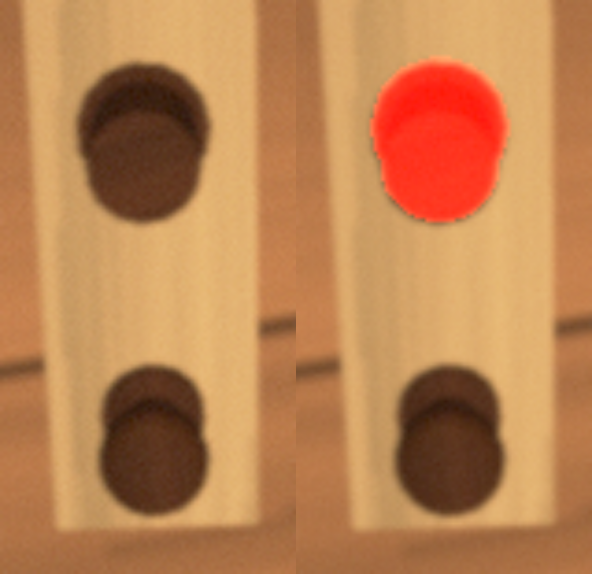

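The fit matches the cylinder's silhouette (flange upper, flat top lower, about 259,162). I'll descend and grasp.

```bash
python3 -m handwheel '[[[0.2,-0.1,4,0,0,0,0],[0.2,-0.1,8,0,0,0,0],[0.2,-0.1,11,0,0,0,0],[0.2,-0.1,14,0,0,0,0],[0.2,-0.1,16,0,0,0,0],[0.2,-0.1,17.2,0,0,0,0],[0.2,-0.1,17.7,0,0,0,0],[0.2,-0.1,17.7,0,0,0,0],[0.2,-0.1,17.7,0,0,0,0],[0.2,-0.1,17.7,0,0,0,1],[0.2,-0.1,17.7,0,0,0,1],[0.2,-0.1,17.7,0,0,0,1],[0.2,-0.1,17.7,0,0,0,1],[0.2,-0.1,17.7,0,0,0,1],[0.2,-0.1,17.7,0,0,0,1],[0.2,-0.1,17.7,0,0,0,1],[0.2,-0.1,17.7,0,0,0,1]]]' 90
```

```text
clock: 3.55
eef_pos: [634.6, -183.3, 68.8]
orientation: [[0.985, -0.174, 0.0], [-0.174, -0.985, -0.0], [0.0, 0.0, -1.0]]
wrist_force: [-1.3, 0.4, 5.9]
opening: 0.296
gripper_force: 88.2
```

```bash
python3 -m handwheel '[[[0,0,-1,0,0,0,1],[0,0,-3,0,0,0,1],[0,0,-6,0,0,0,1],[0,0,-10,0,0,0,1],[0,0,-14,0,0,0,1],[-2,-3,-15,0,0,0,1],[-4,-6.5,-15,0,0,0,1],[-6.5,-10.4,-15,0,0,0,1],[-9,-14.4,-15,0,0,0,1],[-11.5,-18.4,-15,0,0,0,1],[-14,-22.4,-15,0,0,0,1],[-16.5,-26.4,-15,0,0,0,1],[-18.2,-29,-15,0,0,0,1],[-19,-30.5,-15,0,0,0,1],[-19,-30.5,-15,0,0,0,1],[-19,-30.5,-15,0,0,0,1],[-19,-30.5,-15,0,0,0,1]]]'
python3 - <<'E'
from h import *
import pickle
o=get_obs();i=capture("wrist");cv2.imwrite("pics/w2.png",i[:,:,::-1]);pickle.dump(o,open("o2.pkl","wb"))
print(o["clock"],o["eef_pos"],o["orientation"],o["wrist_force"])
t=o["eef_pos"]
for z in(-23,-65):print(proj("wrist",t+[0,0,z],o))
print(proj("wrist",[[557.4,138.3,90],[562.5,141.2,90]],o))
E
```

```text
clock: 5.25
eef_pos: [500.8, 149.3, 218.6]
orientation: [[0.985, -0.175, 0.0], [-0.175, -0.985, -0.0], [0.0, 0.0, -1.0]]
wrist_force: [0.4, 0.7, -0.0]
opening: 0.297
gripper_force: 88.5
5.25 [500.76131048 149.30809258 218.62611375] [[ 9.84558392e-01 -1.75055916e-01  4.46309498e-04]
 [-1.75055878e-01 -9.84558492e-01 -1.21743477e-04]
 [ 4.60729722e-04  4.17344609e-05 -9.99999893e-01]] [ 0.42978148  0.67775956 -0.0299689 ]
[[260.72785008 246.61055924]]
[[260.27503186 213.7273257 ]]
[[261.28025744 107.67607576]
 [256.1887281  101.3963023 ]]
```

View pics/w2.png

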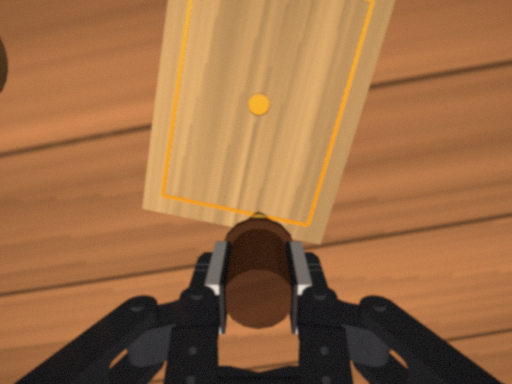

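The hole is at (259,104), the held knob at about (258,270) and its stem tip at about (258,213). Next I'll get subpixel numbers.

```bash
python3 - <<'E'
from h import *
import pickle
o=pickle.load(open("o2.pkl","rb"));i=cv2.imread("pics/w2.png").astype(int)
sat=(i[...,2]-i[...,0])
m=np.zeros((384,512));s=np.s_[85:125,238:280];m[s]=(sat[s]>130)
ys,xs=np.where(m>0);print("hole px",xs.mean(),ys.mean(),len(xs),xs.min(),xs.max(),ys.min(),ys.max())
print("hole",atz("wrist",(xs.mean(),ys.mean()),90,o),atz("wrist",(xs.mean(),ys.mean()),89,o))
g=i.max(2);d=(g<125)
for r in range(206,262,4):
    c=np.where(d[r,215:305])[0]+215;print(r,c.min() if len(c) else 0,c.max() if len(c) else 0,g[r,250:268:8])
t=o["eef_pos"]
for z in(-18,-23):
  p=silh(t[:2],"wrist",o,[(18,t[2]+z-5,t[2]+z)]);y,x=np.where(p>.5);print(z,x.min(),x.max(),y.min(),y.max())
E
```

```text
hole px 258.43650793650795 103.82804232804233 378 248 269 93 114
hole [560.49608746 139.88108948  90.        ] [560.41305561 139.8954329   89.        ]
206 0 0 [213 186 213]
210 0 0 [212 178 213]
214 0 0 [236 146 200]
218 249 267 [80 87 96]
222 240 276 [81 81 82]
226 234 282 [87 80 85]
230 230 286 [61 57 61]
234 227 289 [54 53 58]
238 225 290 [56 61 54]
242 217 299 [55 57 56]
246 216 301 [54 55 60]
250 215 302 [54 55 57]
254 215 304 [53 54 57]
258 215 304 [53 59 53]
-18 224 298 214 283
-23 225 297 210 277
```

```bash
python3 -m handwheel '[[[2,0,0,0,0,0,1],[4.5,0,1.5,0,0,0,1],[6,0,3.5,0,0,0,1],[6.3,0,4.6,0,0,0,1],[6.3,0,5,0,0,0,1],[6.3,0,5,0,0,0,1],[6.3,0,5,0,0,0,1],[6.3,0,5,0,0,0,1]]]'
python3 - <<'E'
from h import *
import pickle
o=get_obs();i=capture("wrist");cv2.imwrite("pics/w3.png",i[:,:,::-1]);pickle.dump(o,open("o3.pkl","wb"))
j=i[150:270,180:340,::-1];cv2.imwrite("pics/w3z.png",cv2.resize(j,(800,600),interpolation=2))
print(o["clock"],o["eef_pos"],o["wrist_force"])
t=o["eef_pos"];print(proj("wrist",t-[0,0,23.8],o),proj("wrist",t-[0,0,65.8],o),proj("wrist",[560.5,139.9,90],o))
E
```

```text
clock: 6.1
eef_pos: [562.4, 139.6, 169.2]
orientation: [[0.985, -0.173, 0.001], [-0.173, -0.985, 0.001], [0.001, -0.001, -1.0]]
wrist_force: [0.1, -0.3, -1.2]
opening: 0.299
gripper_force: 88.5
6.1 [562.3785199  139.63463992 169.15818932] [ 0.07398728 -0.27977939 -1.21077848]
[[260.75356383 245.86200499]] [[260.34466529 213.25697983]] [[260.33485332 208.0025844 ]]
```

View pics/w3z.png

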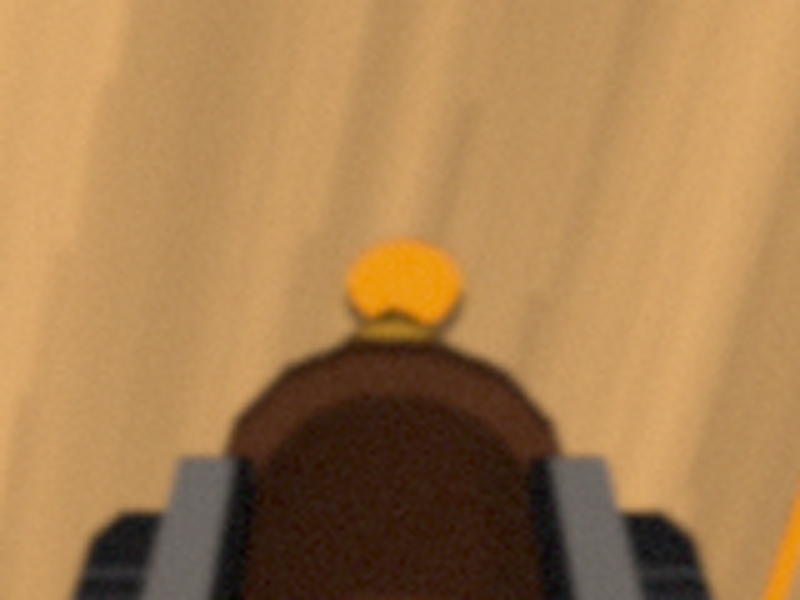

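```bash
python3 - <<'E'
from h import *
import pickle
o=pickle.load(open("o3.pkl","rb"));t=o["eef_pos"];R=o["orientation"]
i=cv2.imread("pics/w3.png").astype(int);print(i[205:225,259].tolist());
g=i.max(2)
for r in(220,224,228,232,236):
  c=np.where(g[r,215:305]<110)[0]+215;print(r,c.min(),c.max())
def ext(dx,dy,dz):
  p=t+R@[dx,dy,0]; z=t[2]-23.8+dz; out=[]
  for parts in([(18,z,z+5)],[(3,z-42,z-41.9)],[(7,z-30,z-28)],[(14,z+40,z+41)]):
    y,x=np.where(silh(p[:2],"wrist",o,parts)>.5);out.append((y.min(),y.max(),x.min(),x.max()))
  return out
for a in((0,0,0),(-3,-1.4,0),(-4,-1.4,0),(-2,-1,-3),(-2,-1,3)):print(a,ext(*a))
E
```

```text
[[10, 151, 238], [17, 153, 237], [11, 152, 237], [20, 152, 237], [18, 149, 236], [26, 146, 230], [18, 121, 198], [16, 93, 144], [25, 82, 121], [31, 103, 144], [36, 119, 166], [39, 119, 165], [37, 94, 134], [24, 57, 88], [16, 35, 62], [19, 31, 62], [17, 31, 67], [27, 43, 79], [30, 46, 82], [22, 45, 79]]
220 245 271
224 237 280
228 233 284
232 229 287
236 227 290
(0, 0, 0) [(np.int64(213), np.int64(282), np.int64(224), np.int64(298)), (np.int64(209), np.int64(217), np.int64(256), np.int64(265)), (np.int64(210), np.int64(233), np.int64(249), np.int64(272)), (np.int64(264), np.int64(325), np.int64(226), np.int64(297))]
(-3, -1.4, 0) [(np.int64(219), np.int64(287), np.int64(221), np.int64(294)), (np.int64(214), np.int64(222), np.int64(253), np.int64(263)), (np.int64(215), np.int64(238), np.int64(246), np.int64(270)), (np.int64(271), np.int64(331), np.int64(222), np.int64(293))]
(-4, -1.4, 0) [(np.int64(220), np.int64(289), np.int64(222), np.int64(294)), (np.int64(215), np.int64(223), np.int64(254), np.int64(263)), (np.int64(217), np.int64(240), np.int64(246), np.int64(270)), (np.int64(273), np.int64(333), np.int64(222), np.int64(293))]
(-2, -1, -3) [(np.int64(214), np.int64(282), np.int64(223), np.int64(295)), (np.int64(210), np.int64(219), np.int64(254), np.int64(263)), (np.int64(212), np.int64(234), np.int64(247), np.int64(270)), (np.int64(264), np.int64(324), np.int64(224), np.int64(294))]
(-2, -1, 3) [(np.int64(219), np.int64(289), np.int64(222), np.int64(296)), (np.int64(214), np.int64(222), np.int64(254), np.int64(263)), (np.int64(216), np.int64(239), np.int64(247), np.int64(271)), (np.int64(273), np.int64(335), np.int64(222), np.int64(295))]
```

The hole is at zoom (405,290), i.e. pixel (261,208), and the stem tip column is about 259. I'll correct +1.2 mm in y and start inserting.

```bash
python3 -m handwheel '[[[0.03,0.12,0,0,0,0,1],[0.03,0.12,0.4,0,0,0,1],[0.03,0.12,0.8,0,0,0,1],[0.03,0.12,1.2,0,0,0,1],[0.03,0.12,1.5,0,0,0,1],[0.03,0.12,1.8,0,0,0,1],[0.03,0.12,2.1,0,0,0,1],[0.03,0.12,2.4,0,0,0,1],[0.03,0.12,2.4,0,0,0,1],[0.03,0.12,2.4,0,0,0,1]]]'
```

```text
clock: 7.15
eef_pos: [562.5, 138.1, 144.3]
orientation: [[0.985, -0.174, -0.0], [-0.174, -0.985, 0.0], [-0.0, -0.0, -1.0]]
wrist_force: [-1.3, -0.2, -0.4]
opening: 0.297
gripper_force: 88.5
```

```bash
python3 -m handwheel '[[[0,0,0.2,0,0,0,1],[0,0,0.4,0,0,0,1],[0,0,0.6,0,0,0,1],[0,0,0.8,0,0,0,1],[0,0,1,0,0,0,1],[0,0,1.2,0,0,0,1],[0,0,1.2,0,0,0,1],[0,0,1.2,0,0,0,1]]]'
```

```text
clock: 7.95
eef_pos: [562.3, 138.3, 132.1]
orientation: [[0.985, -0.174, -0.001], [-0.174, -0.985, 0.0], [-0.001, -0.0, -1.0]]
wrist_force: [-3.4, 2.4, -0.9]
opening: 0.298
gripper_force: 88.5
```

```bash
python3 -m handwheel '[[[-0.05,-0.03,0,0,0,0,1],[-0.05,-0.03,0.1,0,0,0,1],[-0.05,-0.03,0.2,0,0,0,1],[-0.05,-0.03,0.3,0,0,0,1],[-0.05,-0.03,0.4,0,0,0,1],[-0.05,-0.03,0.5,0,0,0,1],[-0.05,-0.03,0.6,0,0,0,1],[-0.05,-0.03,0.6,0,0,0,1],[-0.05,-0.03,0.6,0,0,0,1]]]'
```

```text
clock: 8.85
eef_pos: [562.1, 138.6, 126.3]
orientation: [[0.985, -0.174, 0.0], [-0.174, -0.985, 0.0], [-0.0, -0.0, -1.0]]
wrist_force: [-2.6, 2.4, 1.1]
opening: 0.296
gripper_force: 88.8
```

```bash
python3 -m handwheel '[[[-0.04,-0.04,0.1,0,0,0,1],[-0.04,-0.04,0.2,0,0,0,1],[-0.04,-0.04,0.3,0,0,0,1],[-0.04,-0.04,0.4,0,0,0,1],[-0.04,-0.04,0.5,0,0,0,1],[-0.04,-0.04,0.5,0,0,0,1]]]'; python3 -m handwheel '[[[0,0,0.1,0,0,0,1],[0,0,0.2,0,0,0,1],[0,0,0.3,0,0,0,1],[0,0,0.3,0,0,0,1]]]'
```

```text
clock: 9.45
eef_pos: [561.6, 138.7, 121.0]
orientation: [[0.985, -0.174, -0.0], [-0.174, -0.985, -0.0], [-0.0, 0.0, -1.0]]
wrist_force: [-2.6, -1.1, -1.2]
opening: 0.296
gripper_force: 88.8
clock: 9.85
eef_pos: [561.6, 138.8, 118.1]
orientation: [[0.985, -0.174, -0.0], [-0.174, -0.985, -0.0], [-0.0, 0.0, -1.0]]
wrist_force: [-3.9, -2.4, 0.4]
opening: 0.296
gripper_force: 88.9
```

```bash
python3 -m handwheel '[[[-0.03,0.02,0.05,0,0,0,1],[-0.03,0.02,0.1,0,0,0,1],[-0.03,0.02,0.15,0,0,0,1],[-0.03,0.02,0.2,0,0,0,1],[-0.03,0.02,0.2,0,0,0,1]]]'; python3 -m handwheel '[[[0,0,0.04,0,0,0,1],[0,0,0.08,0,0,0,1],[0,0,0.08,0,0,0,1]]]';  python3 -m handwheel '[[[0,0,0.04,0,0,0,1],[0,0,0.08,0,0,0,1],[0,0,0.08,0,0,0,1]]]'
```

```text
clock: 10.35
eef_pos: [561.5, 138.9, 116.3]
orientation: [[0.985, -0.174, 0.0], [-0.174, -0.985, 0.0], [0.0, -0.0, -1.0]]
wrist_force: [-2.0, -1.2, 1.2]
opening: 0.299
gripper_force: 88.9
clock: 10.65
eef_pos: [561.4, 138.8, 115.5]
orientation: [[0.985, -0.174, -0.0], [-0.174, -0.985, 0.0], [-0.0, -0.0, -1.0]]
wrist_force: [-1.6, -0.9, 0.0]
opening: 0.297
gripper_force: 88.9
clock: 10.95
eef_pos: [561.5, 138.8, 114.7]
orientation: [[0.985, -0.174, 0.0], [-0.174, -0.985, 0.0], [0.0, -0.0, -1.0]]
wrist_force: [-2.2, -0.7, 0.0]
opening: 0.295
gripper_force: 88.9
```

```bash
for k in 1 2 3; do python3 -m handwheel '[[[0,0,0.03,0,0,0,1],[0,0,0.06,0,0,0,1],[0,0,0.06,0,0,0,1]]]' | egrep 'eef|wrist'; done
```

```text
eef_pos: [561.4, 138.9, 114.1]
wrist_force: [-1.5, -1.1, 0.7]
eef_pos: [561.4, 138.9, 113.8]
wrist_force: [-3.0, -1.1, 6.8]
eef_pos: [561.5, 138.8, 113.7]
wrist_force: [-7.2, -1.4, 18.1]
```

```bash
python3 -m handwheel '[[[0,0,0.02,0,0,0,1],[0,0,0.02,0,0,0,1],[0,0,0.02,0,0,0,1]]]' | egrep 'eef|wrist';  python3 -m handwheel '[[[0,0,-0.04,0,0,0,1],[0,0,-0.08,0,0,0,1],[0,0,-0.1,0,0,0,1],[0,0,-0.1,0,0,0,1]]]' | egrep 'eef|wrist'; python3 -m handwheel '[[[0,0,-0.03,0,0,0,1],[0,0,-0.06,0,0,0,1],[0,0,-0.06,0,0,0,1]]]' | egrep 'eef|wrist'
```

```text
eef_pos: [561.4, 138.8, 113.7]
wrist_force: [-7.8, -2.6, 20.9]
eef_pos: [561.4, 138.8, 113.8]
wrist_force: [-2.9, -1.5, 5.2]
eef_pos: [561.4, 138.9, 114.2]
wrist_force: [-0.8, 0.3, -1.5]
```

```bash
python3 -m handwheel '[[[0,0,-0.03,0,0,0,1],[0,0,-0.06,0,0,0,1],[0,0,-0.1,0,0,0,1],[0,0,-0.1,0,0,0,1]]]' | egrep 'eef|wrist'; python3 -m handwheel '[[[0,0,-0.03,0,0,0,1],[0,0,-0.06,0,0,0,1],[0,0,-0.06,0,0,0,1]]]' | egrep 'eef|wrist'
```

```text
eef_pos: [561.4, 138.8, 115.4]
wrist_force: [-0.7, -0.4, -1.9]
eef_pos: [561.4, 138.8, 116.0]
wrist_force: [-1.4, -1.4, -1.3]
```

```bash
python3 -m handwheel '[[[0,0,-0.03,0,0,0,1],[0,0,-0.06,0,0,0,1],[0,0,-0.06,0,0,0,1]]]' | egrep 'eef|wrist'; python3 -m handwheel '[[[0,0,-0.03,0,0,0,1],[0,0,-0.06,0,0,0,1],[0,0,-0.06,0,0,0,1]]]' | egrep 'eef|wrist'
```

```text
eef_pos: [561.4, 138.8, 116.6]
wrist_force: [-1.2, -1.2, -1.5]
eef_pos: [561.4, 138.8, 117.2]
wrist_force: [-1.4, -0.1, -1.6]
```

```bash
python3 -m handwheel '[[[0,0,-0.03,0,0,0,1],[0,0,-0.06,0,0,0,1],[0,0,-0.06,0,0,0,1]]]' | egrep 'eef|wrist'; python3 -m handwheel '[[[0,0,-0.03,0,0,0,1],[0,0,-0.06,0,0,0,1],[0,0,-0.06,0,0,0,1]]]' | egrep 'eef|wrist'
```

```text
eef_pos: [561.4, 138.8, 117.7]
wrist_force: [-1.7, -1.8, -1.2]
eef_pos: [561.4, 138.8, 118.4]
wrist_force: [-0.9, -1.4, -0.5]
```

```bash
python3 -m handwheel '[[[0,0,-0.03,0,0,0,1],[0,0,-0.06,0,0,0,1],[0,0,-0.06,0,0,0,1]]]' | egrep 'eef|wrist'; python3 -m handwheel '[[[0,0,-0.03,0,0,0,1],[0,0,-0.06,0,0,0,1],[0,0,-0.06,0,0,0,1]]]' | egrep 'clock|eef|wrist'
```

```text
eef_pos: [561.4, 138.8, 118.9]
wrist_force: [-0.8, -0.3, -0.7]
clock: 15.35
eef_pos: [561.4, 138.9, 119.6]
wrist_force: [-1.7, -0.5, -1.6]
```

```bash
python3 -m handwheel '[[[0,0,-0.03,0,0,0,1],[0,0,-0.06,0,0,0,1],[0,0,-0.06,0,0,0,1]]]' | egrep 'eef|wrist'; python3 -m handwheel '[[[0,0,-0.03,0,0,0,1],[0,0,-0.06,0,0,0,1],[0,0,-0.06,0,0,0,1]]]' | egrep 'eef|wrist'
```

```text
eef_pos: [561.4, 138.9, 120.2]
wrist_force: [-1.3, -0.7, -0.6]
eef_pos: [561.4, 138.8, 120.8]
wrist_force: [-1.3, -1.0, -1.6]
```

```bash
python3 -m handwheel '[[[0,0,-0.03,0,0,0,1],[0,0,-0.06,0,0,0,1],[0,0,-0.06,0,0,0,1]]]' | egrep 'eef|wrist'; python3 -m handwheel '[[[0,0,-0.03,0,0,0,1],[0,0,-0.06,0,0,0,1],[0,0,-0.06,0,0,0,1]]]' | egrep 'clock|eef|wrist'
```

```text
eef_pos: [561.4, 138.9, 121.4]
wrist_force: [-1.1, 0.1, -1.2]
clock: 16.55
eef_pos: [561.4, 138.9, 122.0]
wrist_force: [-1.4, -0.7, -0.7]
```

```bash
python3 -m handwheel '[[[0,0,-0.03,0,0,0,1],[0,0,-0.06,0,0,0,1],[0,0,-0.06,0,0,0,1]]]' | egrep 'eef|wrist'; python3 -m handwheel '[[[0,0,-0.03,0,0,0,1],[0,0,-0.06,0,0,0,1],[0,0,-0.06,0,0,0,1]]]' | egrep 'eef|wrist'
```

```text
eef_pos: [561.4, 138.9, 122.5]
wrist_force: [-0.1, -1.8, -3.3]
eef_pos: [561.4, 138.8, 123.0]
wrist_force: [-1.0, 0.2, -6.3]
```

```bash
python3 -m handwheel '[[[0,0,-0.03,0,0,0,1],[0,0,-0.06,0,0,0,1],[0,0,-0.06,0,0,0,1]]]' | egrep 'clock|eef|wrist'
```

```text
clock: 17.45
eef_pos: [561.3, 138.9, 123.6]
wrist_force: [0.1, -0.3, -10.3]
```

The clip is holding. I'll add slightly to the pull and hold it.

```bash
python3 -m handwheel '[[[0,0,-0.02,0,0,0,1],[0,0,-0.02,0,0,0,1],[0,0,-0.02,0,0,0,1],[0,0,-0.02,0,0,0,1],[0,0,-0.02,0,0,0,1],[0,0,-0.02,0,0,0,1]]]' | egrep 'clock|eef|wrist'; python3 -m handwheel '[[[0,0,0,0,0,0,1],[0,0,0,0,0,0,1],[0,0,0,0,0,0,1],[0,0,0,0,0,0,1],[0,0,0,0,0,0,1],[0,0,0,0,0,0,1]]]' | egrep 'clock|eef|wrist|grip'
```

```text
clock: 18.05
eef_pos: [561.4, 138.8, 123.9]
wrist_force: [-0.7, 0.6, -11.0]
clock: 18.65
eef_pos: [561.4, 138.8, 123.9]
wrist_force: [-0.3, -0.7, -11.9]
gripper_force: 88.9
```

```bash
python3 -m handwheel '[[[0,0,0.1,0,0,0,1],[0,0,0.25,0,0,0,1],[0,0,0.4,0,0,0,1],[0,0,0.55,0,0,0,1],[0,0,0.7,0,0,0,1],[0,0,0.85,0,0,0,1],[0,0,0.92,0,0,0,1],[0,0,0.97,0,0,0,1],[0,0,1,0,0,0,1],[0,0,1,0,0,0,1]]]' | egrep 'clock|eef|wrist'; python3 -m handwheel '[[[0,0,0.03,0,0,0,1],[0,0,0.06,0,0,0,1],[0,0,0.06,0,0,0,1]]]' | egrep 'clock|eef|wrist'
```

```text
clock: 19.65
eef_pos: [561.5, 138.8, 113.9]
wrist_force: [-2.7, -1.6, 0.6]
clock: 19.95
eef_pos: [561.5, 138.8, 113.7]
wrist_force: [-3.9, -0.9, 9.3]
```

```bash
python3 -m handwheel '[[[0,0,-0.05,0,0,0,0],[0,0,-0.05,0,0,0,0],[0,0,-0.05,0,0,0,0],[0,0,-0.05,0,0,0,0],[0,0,-0.05,0,0,0,0],[0,0,-0.05,0,0,0,0],[0,0,-0.05,0,0,0,0],[0,0,-1,0,0,0,0],[0,0,-3,0,0,0,0],[0,0,-6,0,0,0,0],[0,0,-10,0,0,0,0],[0,0,-13,0,0,0,0],[0,0,-13,0,0,0,0],[0,0,-13,0,0,0,0],[0,0,-13,0,0,0,0],[0,0,-13,0,0,0,0]]]'
python3 - <<'E'
from h import *
i=capture("wrist");o=get_obs();cv2.imwrite("pics/w4.png",i[:,:,::-1]);print(o["clock"],o["wrist_force"])
E
```

```text
clock: 21.55
eef_pos: [561.1, 138.8, 242.6]
orientation: [[0.985, -0.174, -0.001], [-0.174, -0.985, -0.0], [-0.001, 0.001, -1.0]]
wrist_force: [0.2, 0.4, 0.0]
opening: 1.0
gripper_force: 0.0
21.6 [ 0.7560579  -0.04882515 -0.08761646]
```

View pics/w4.png

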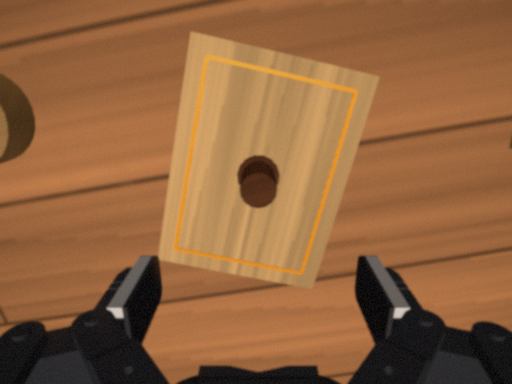

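The knob stands upright and flush at about (258,182) on the lid, and the gripper is clear.

```bash
python3 -c "from rig import sign_off;print(sign_off())"
```

```text
the job is handed in; nothing more can be done
None
```

The knob is pressed home (about 21 N peak), held a pull of about 11 N for over a second, and was lowered flush and released; the job is handed in at about 22 s of the 61 s allowed, and no verdict came back.

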